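# Bed a conveyor roller in the vee cradle and pin the hold-down bar

## Task

Set the thick roller from the white rack down on the two-rail ramp of the fixture and let go, then roll it along the ramp into the vee (do not lower it into the vee from above) and let it settle there untouched. Then swing the hold-down bar over it until the bar's hole lies roughly over the hole in the post, take the tapered pin from its leaning stand and push it down through both holes until its head sits on the bar, and let go. Do not drop the roller on the bench, and leave the thin roller, jar, calculator and pen cup where they are.

Things in the scene. Friction and masses are not known exactly. Their poses are not given: they have to be found in the camera images.
- fixture: Fixed base plate 240 x 170 x 10 mm (y -120 to +50); origin on the bench under the vee's middle. x runs along the vee (and the bedded roller); +y is the rolling direction, ramp to vee. Ramp and vee are two parallel steel rails 16 mm wide, centred at x = -40 and +40 mm; between them is a gap 64 mm wide for fingers, open down to the base plate (10 mm high).
- ramp_rest (a point): Where the middle of the thick roller's axis is when it rests on the ramp (fixture x 0, y -88.5 mm, height 65.5). Axes as the fixture's. Ramp rails: y -110 to -20 mm, top 43.7 mm high at the outer end, rising 4 degrees to 50 mm at the vee's edge, so a roller left there rolls back and rests on end stops 7 mm tall (y -110 to -104).
- vee (a point): Where the middle of the thick roller's axis is when bedded (fixture x 0, y 0, height 58.3 mm). Axes as the fixture's. Vee of 90 degrees: bottom line at y 0, 30 mm high; near wall up to y -20, 50 mm high, where the ramp ends; far wall up to y +30, 60 mm high. A roller pushed past y -20 rolls in by itself.
- post_hole (a point): Mouth of the upright hole, 15 mm in diameter and 61 mm deep, in the top of the square pin post (32 x 32 mm, 79 mm high, at fixture x -95 mm, y 0).
- bar (a joint): Hold-down bar's angle about its upright pivot, rad. 0: lies along the vee, its hole exactly over the post's. Grows to 1.4 as it opens towards the fixture's +y. Shut against its stop it reads -0.024: its hole is 4.5 mm beyond the post's, and the pin's taper pulls it back. Stiff (0.12 N m, a bit more as the plunger rides over the roller): it stays where it is left.
- pivot (a point): On the bar's pivot axis at the bar's top face (91 mm high), fixture x +95 mm, y 0. Axes as the fixture's. Pivot post below it: radius 13 mm, 79 mm high; bolt above it: radius 8 mm, up to 98 mm high.
- bar_hole (a point): Middle of the bar's hole at the bar's top face (91 mm high), 190 mm from the pivot. Hole 15 mm in diameter. Bar 10 mm thick (81 to 91 mm high), 20 mm wide, 32 x 32 mm round the hole. Axes are the bar's: -x from the pivot to the hole, +y on the side to which it opens.
- bar_mid (a point): Middle of the bar, 130 mm from the pivot, 86 mm high, axes as bar_hole's; a good place to push the bar's side. 95 mm from the pivot a sprung slippery plastic dome (9 mm radius) stands 6 mm out of the bar's underside; it presses the bedded roller down with some 5 N. Above it a bolt head, 8 mm tall.
- rack: White rack fixed to the bench, 110 x 170 mm; origin on the bench under its centre. Two cross bars (rack x -43 and +43 mm, 12 mm wide, 30 mm high, with 5 mm ridges) carry two rollers lying along the rack's x, at rack y -45 and +45 mm. Between the bars it is open down to its base, 6 mm high.
- roller: Thick roller: plain steel cylinder 40 mm in diameter, 110 mm long, with a stub axle 12 mm in diameter and 15 mm long at each end (140 mm overall), about 0.45 kg. Origin in its middle; x is its axis (y and z turn as it rolls). Lies in either place of the rack, axis 50 mm high.
- thin_roller: Thin roller, the bystander beside it in the rack: 28 mm in diameter, otherwise alike. Origin in its middle, 44 mm high.
- pinstand: Grey sleeve 32 mm square leaning 30 degrees from vertical on a dark fixed base plate 100 x 75 x 12 mm (45 mm to -x and 55 mm to +x of the origin, which lies on the bench). The sleeve's mouth points up and towards the stand's -x; mouth centre at stand x -20 mm, y 0, height 78 mm.
- pin: Tapered steel pin in the leaning sleeve, 0.13 kg. Origin at the shoulder (underside of its head), z along the pin to the head. Head round, 20 mm in diameter, 34 mm long. Shank 13 mm in diameter for 32 mm, then a 25 mm taper to a 4 mm tip, 57 mm below the shoulder. The shoulder rests on the sleeve's mouth; draw it out along its axis.
- jar: Bystander: full jar, 68 mm in diameter, 103 mm high. Origin under its centre.
- calculator: Bystander: desk calculator 125 x 75 x 14 mm lying flat. Origin under its centre.
- pencup: Bystander: white cup, 72 mm in diameter, 95 mm high, pens up to 150 mm. Origin under its centre.
Mind the look-alikes: they are no part of the job. What is shaped like the pin but blue or yellow is not meant.

How it is judged:
On the way, in this order (a step that is already met when the one before it is completed fails the run):
1. the thick roller lies on the ramp rails, let go and at rest, in line with the vee (y of roller in the frame of fixture between -0.115 and -0.03 m and z of roller in the frame of fixture between 0.06 and 0.074 m and x of roller in the frame of fixture between -0.025 and 0.025 m and angle between the x axis of roller and the x axis of fixture, either way round below 0.2 rad and contact force between the fingers and roller below 0.2 N and linear speed of roller below 0.02 m/s), for 0.15 s.
2. the thick roller has settled in the vee, untouched, with the bar still open (y of roller in the frame of fixture between -0.003 and 0.003 m and z of roller in the frame of fixture between 0.054 and 0.0615 m and x of roller in the frame of fixture between -0.02 and 0.02 m and angle between the x axis of roller and the x axis of fixture, either way round below 0.05 rad and contact force between the fingers and roller below 0.2 N and linear speed of roller below 0.02 m/s and value of joint bar above 0.3 rad), for 0.3 s.
3. the bar is swung over the roller, its plunger pressing on it, its hole roughly over the post's (value of joint bar below 0.04 rad and contact force between bar and roller above 1 N and y of roller in the frame of fixture between -0.003 and 0.003 m and z of roller in the frame of fixture between 0.054 and 0.0615 m and x of roller in the frame of fixture between -0.02 and 0.02 m and angle between the x axis of roller and the x axis of fixture, either way round below 0.05 rad), for 0.1 s.
At the end, for the whole second after the job is handed in: Thick roller bedded in the vee (3 mm across, 20 mm along, 0.05 rad), bar over it within 0.014 rad of 0 with its plunger pressing (over 1 N), pin through both holes (4 mm of the hole's centre, 0.08 rad of upright), head at most 2.5 mm above the bar; all released, at rest (y of roller in the frame of fixture between -0.003 and 0.003 m and z of roller in the frame of fixture between 0.054 and 0.0615 m and x of roller in the frame of fixture between -0.02 and 0.02 m and angle between the x axis of roller and the x axis of fixture, either way round below 0.05 rad and linear speed of each of roller, pin below 0.02 m/s and value of joint bar between -0.014 and 0.014 rad and contact force between bar and roller above 1 N and horizontal distance between pin and post_hole below 0.004 m and z of pin in the frame of fixture below 0.0935 m and angle between pin's own z axis and vertical below 0.08 rad and contact force between the fingers and pin below 0.2 N and contact force between the fingers and roller below 0.2 N); the robot touches nothing.
It fails at once if the thick roller is lowered into the vee from above instead of rolled in (y of roller in the frame of fixture between -0.02 and 0.02 m and x of roller in the frame of fixture between -0.05 and 0.05 m and z of roller in the frame of fixture between 0.077 and 0.097 m and contact force between the fingers and roller above 0.5 N).
It fails at once if the thick roller falls on the bench (height (world z) of roller below 0.035 m).
It fails at once if the thin roller is moved more than 15 mm (distance of thin_roller from where it was at the start of the episode above 0.015 m).
It fails at once if the jar, calculator or pen cup is moved more than 20 mm (distance of any of jar, calculator, pencup from where it was at the start of the episode above 0.02 m).
It also fails if it takes over 72 s, if anything falls off the work surface, if the arm or the gripper's body presses on something with over 40 N, if the wrist force passes 120 N, or if a joint passes its speed limit or range.

## Robot

A 6-joint arm with a two-finger parallel gripper is mounted at the origin on the work surface. World frame = base frame: x ahead of the robot, y to its left, z up, the work surface at z = 0. Lengths are in m, angles in rad, forces in N, time in s.
With the tool pointing down it reaches from about 0.275 to 0.75 m from the base axis. Payload 10.2 kg.
Tool frame: the origin (TCP) lies midway between the tips of the shut fingers; the grasp point (between the pads) lies 19 mm behind it; z points along the fingers, y is the direction in which the jaws open and shut (so a half turn about z gives the same grasp; the last joint's range is limited). The gripper opens to 88 mm and grips with 3 to 60 N. Pads are 18 mm wide; open, the fingers measure 123 mm over their backs; the gripper's body (75 mm by 187 mm) begins 45 mm behind the grasp point.
Start: joints at [1.024, 0.313, 1.498, -0, 1.331, -0.223], TCP at [0.167, 0.498, 0.239] pointing down, gripper open.
Joint ranges: [-2.94, 2.94], [-0.97, 2.17], [0.19, 2.56], [-1.23, 4.37], [0.02, 3.11], [-2.88, 2.88]. Speed limits (rad/s): [2.39, 2.39, 3.01, 3.14, 3.14, 3.14].

## Interface

Orientations are given as a unit quaternion [w, x, y, z].
In Python, from cell import env gives the robot as it stands.
- The arm moves only by the tool send_rows, never from a script. Its arguments are lists of equal length, an entry for each row: "slide": the shift along the world's x, y, z in units of 0.03 m (1.0 is 0.03 m), a list of three; "yaw": the turn about the world's z in units of 0.15 rad (1.0 is 0.15 rad). A call has exactly 8 rows; each row shifts and turns the commanded pose from where the row before left it; what a row does not reach is not made up. A row lasts 1/10 s, in which the tool goes at most 50 mm and 8.59 degrees, less where a joint would pass 70% of its speed; a pose out of reach is approached as far as the arm can. A call with a number of a shift or a turn outside -1 to 1 is refused whole. A call with a gripper value outside its range is refused whole. "grip" is the gripper command: -1 is fully open, 1 is shut, values between are in proportion, set as the call begins (left out, the last holds). The fingers move at their own pace and stop on an object; "grip_force" is the grip in N (left out, the last holds). Time passes only in rows, so rows that do not move let the fingers close, or fill a call up. It gives the time, the measured TCP pose, the force and the opening at its end, in the units of the state.
- env.get_state(): the state, without advancing time (a new reading comes with each control period).
- env.camera(name): name is "scene" or "top" or "wrist"; returns a dict with "image" (400x640x3 uint8, red, green, blue), "range_z" (400x640 float32, m along the optical axis (not along the pixel's ray), 0 where there is no reading), "intrinsics" (3x3 intrinsics, pixels), "view" (4x4, takes a point from world to camera coordinates). Camera axes: x right, y up, looking along -z (the intrinsics and any distortion apply to the point x, -y, -z); pixel columns grow to the right and rows downward; lengths in m; the calibration is good to about 2 mm. A picture is of the moment at which its call begins.
- env.job_done(): hands the job in, once; it reports no verdict.
The state is a dict: "t": time; "qpos": joint angles; "joint_vel": joint speeds; "effort": joint torques, N m; "tcp_pos": TCP position; "ee_rot": TCP orientation; "ft_force": force on the tool from outside, world axes, zero at the start; "moment": the same for the moment, N m; "opening": finger opening in m.
Only numpy, scipy, OpenCV 4.12 (cv2) and the standard library are available. Lean on these libraries where they do the work, as an engineer would, in place of code of your own. Each camera call takes 0.05 s, during which the arm holds its last target. There are 200 camera calls.

## Working session

There is one attempt and no reset: what is moved stays moved. The work goes in short steps, Python scripts to look and compute and a tool call to move; the robot and the scene stay as the last step left them, time stands still between calls to the robot, and variables do not carry over. Pictures are saved under pics/ and viewed, about 8 in all and at most 12, crops included, and the job is handed in when it is done.

Besides the shell and the picture viewer there is one more tool, called after "Request:" by a JSON object that holds its "op" and its "data", one argument or row to a line. send_rows: Moves the arm, as the interface text tells. Its arguments: {"type":"object","properties":{"slide":{"type":"array","items":{"type":"array","items":{"type":"number","minimum":-1,"maximum":1}}},"yaw":{"type":"array","items":{"type":"number","minimum":-1,"maximum":1}},"grip":{"type":"number"},"grip_force":{"type":"number"}},"required":["slide","yaw"]}

```bash
ls; mkdir -p pics; cat > h.py <<'E'
import numpy as np, cv2
from cell import env
def snap(n):
    c=env.camera(n); np.savez(f'pics/{n}.npz',**c); return c
def load(n): return dict(np.load(f'pics/{n}.npz'))
def pts(c):
    "world point per pixel from depth"
    K=c['intrinsics'];z=c['range_z'];v,u=np.mgrid[:400,:640]
    p=np.stack([(u-K[0,2])/K[0,0]*z,-(v-K[1,2])/K[1,1]*z,-z,np.ones_like(z)],-1)
    return (p@np.linalg.inv(c['view']).T)[...,:3]
def ray(c,u,v,h):
    K=c['intrinsics'];M=np.linalg.inv(c['view'])
    d=M[:3,:3]@np.array([(u-K[0,2])/K[0,0],-(v-K[1,2])/K[1,1],-1]);o=M[:3,3]
    return o+d*(h-o[2])/d[2]
E
python3 - <<'E'
from h import *
print(env.get_state())
for n in ['scene','top']:
    c=snap(n); print(n,c['intrinsics'].tolist(),np.round(c['view'],3).tolist())
    cv2.imwrite(f'pics/{n}0.png',c['image'][...,::-1])
E
```

```text
pics
{'t': 0.0, 'qpos': array([ 1.02359491e+00,  3.13429840e-01,  1.49843057e+00,  2.01970450e-07,
        1.33098796e+00, -2.23403052e-01]), 'joint_vel': array([-0.00193206, -0.00010817, -0.00049189, -0.0009852 , -0.00172461,
        0.00113999]), 'effort': array([-1.51554509e-04, -4.02209115e+01, -2.52274686e+01,  6.94868364e-02,
        3.52233800e-02, -1.17825357e-04]), 'tcp_pos': array([0.16692252, 0.49750055, 0.23817383]), 'ee_rot': array([-2.36063789e-04,  1.61192836e-01,  9.86922730e-01, -5.81787759e-04]), 'ft_force': array([-0.00902598, -0.06951089,  0.48985999]), 'moment': array([ 0.03003065,  0.01550285, -0.01533664]), 'opening': 0.08835867464358939}
scene [[475.39131089003, 0.0, 318.63113460021714], [0.0, 475.39131089003, 205.59205241520596], [0.0, 0.0, 1.0]] [[-0.811, 0.584, -0.005, 0.404], [-0.345, -0.472, 0.812, 0.116], [0.472, 0.66, 0.584, -1.389], [0.0, 0.0, 0.0, 1.0]]
top [[429.47657667661537, 0.0, 317.0170266635466], [0.0, 429.47657667661537, 200.9073046648063], [0.0, 0.0, 1.0]] [[0.001, -0.999, -0.036, 0.041], [0.995, -0.002, 0.1, -0.507], [-0.1, -0.036, 0.994, -1.106], [0.0, 0.0, 0.0, 1.0]]
```

View pics/scene0.png

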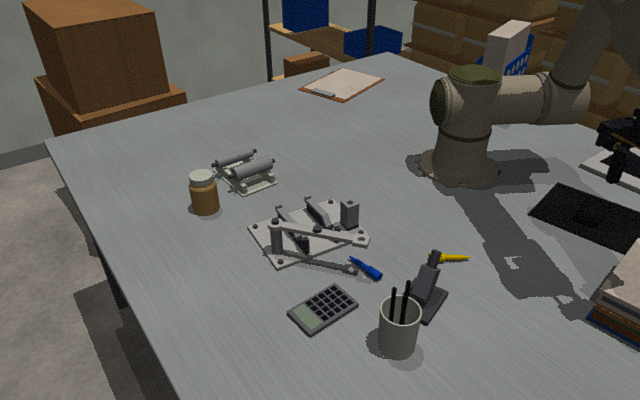

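View pics/top0.png

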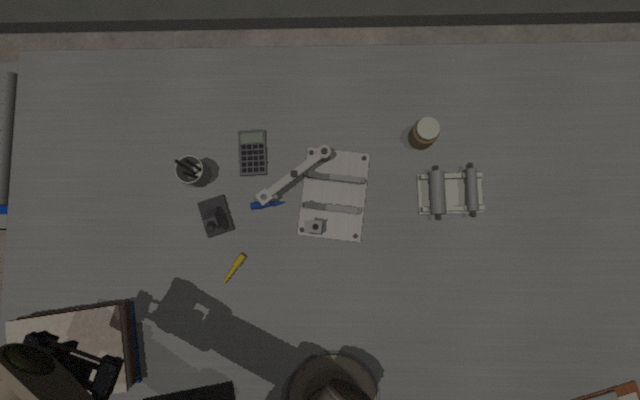

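Scene view: rack with two rollers at (245,165), fixture at (310,235), bar across it, pin stand at (430,285), blue and yellow decoys. In the top view the thick roller is at (437,192), the thin one at (472,190), pivot (325,152), pin post (316,226), bar hole (264,197) and pin stand (215,217).

```bash
python3 - <<'E'
from h import *
c=load('top');P=pts(c);z=P[...,2]
print('bench',np.median(z[250:300,420:560]), z[250:300,420:560].std(), 'post', np.median(z[222:228,312:320]))
def blob(name,box,lo,hi):
    u0,v0,u1,v1=box;m=np.zeros(z.shape,np.uint8);m[v0:v1,u0:u1]=(z[v0:v1,u0:u1]>lo)&(z[v0:v1,u0:u1]<hi)
    n,l,s,_=cv2.connectedComponentsWithStats(m)
    for i in range(1,n):
        if s[i,4]<8: continue
        q=P[l==i]; r=cv2.minAreaRect((q[:,:2]*1000).astype(np.float32))
        print(name,s[i],'mean',np.round(q.mean(0)*1000,1),'rect c',np.round(r[0],1),'sz',np.round(r[1],1),'ang',round(r[2],1),'zmax',round(q[:,2].max()*1000,1))
blob('plate',(285,135,385,250),.005,.014)
blob('post',(300,212,335,240),.07,.086)
blob('bar',(240,140,345,215),.084,.094)
blob('bolt',(240,140,345,215),.0945,.105)
blob('rollers',(410,150,490,225),.036,.08)
blob('rackbase',(410,150,490,225),.003,.0345)
blob('stand',(190,185,245,245),.006,.018)
blob('standhi',(190,185,245,245),.03,.14)
blob('jar',(400,105,450,155),.08,.12)
blob('cup',(165,145,215,195),.08,.16)
cv2.imwrite('pics/crop.png',np.hstack([cv2.resize(c['image'][135:255,180:300,::-1],None,fx=3,fy=4,interpolation=2),cv2.resize(c['image'][135:255,290:400,::-1],None,fx=4,fy=4,interpolation=2)])[:,:800])
E
```

```text
bench -0.00011663699470898514 0.07009220730911074 post 0.0760419402233532
plate [307 147  12  12  73] mean [645.1  56.4   9.6] rect c [640.6  53.9] sz [27.6 33.3] ang 82.9 zmax 13.6
plate [ 297  149   74   93 4093] mean [522.5 -10.1   9.7] rect c [529.8  -2.6] sz [172.5 240. ] ang 83.5 zmax 14.0
post [309 219  14  15 140] mean [439.7  42.4  78.4] rect c [439.6  42.4] sz [31.9 32. ] ang 83.2 zmax 83.0
bar [255 144  77  62 715] mean [568.3  98.   90.4] rect c [570.7  95. ] sz [ 33.7 222.6] ang 37.4 zmax 93.9
bolt [321 147   7   7  33] mean [628.1  20.3  97.4] rect c [628.   20.4] sz [13.8 15. ] ang 66.0 zmax 102.0
bolt [291 170   7   8  43] mean [570.   95.5  98.7] rect c [569.1  95.2] sz [17. 15.] ang 0.9 zmax 102.5
rollers [465 162  15  55 553] mean [ 533.7 -355.2   53.3] rect c [ 535.2 -357.6] sz [ 31.9 139.4] ang 89.2 zmax 62.2
rollers [428 165  19  55 758] mean [ 526.3 -265.1   64.1] rect c [ 527.3 -267.6] sz [139.1  39.5] ang 2.5 zmax 75.3
rackbase [445 171  26  43 781] mean [ 530.8 -326.2   12.3] rect c [ 532.4 -328.4] sz [113.5  66.8] ang 1.8 zmax 34.4
rackbase [476 171  10  43
[... 160 characters left out ...]
526.5 -241.4] sz [116.2  32.3] ang 1.6 zmax 34.5
stand [197 185   8   2   8] mean [550.9 356.4  11.5] rect c [550.9 356.2] sz [ 1.3 19.6] ang 7.3 zmax 15.2
stand [198 194  37  44 667] mean [475.3 307.   11.5] rect c [471.  313.2] sz [100.3  75.6] ang 18.4 zmax 17.0
standhi [203 206  18  27 346] mean [458.5 305.4  73.7] rect c [457.3 308.8] sz [71.6 33.9] ang 16.6 zmax 112.5
jar [414 116  27  26 491] mean [ 680.1 -235.8  100.3] rect c [ 681.8 -238.5] sz [57.4 58.4] ang 22.7 zmax 109.5
cup [175 155  30  29 281] mean [586.6 360.7 100.2] rect c [583.3 360.5] sz [71.1 69.9] ang 63.4 zmax 151.8
cup [183 171  12   6  37] mean [566.3 352.  120.5] rect c [566.5 352. ] sz [5.7 8.6] ang 54.5 zmax 152.4
```

View pics/crop.png

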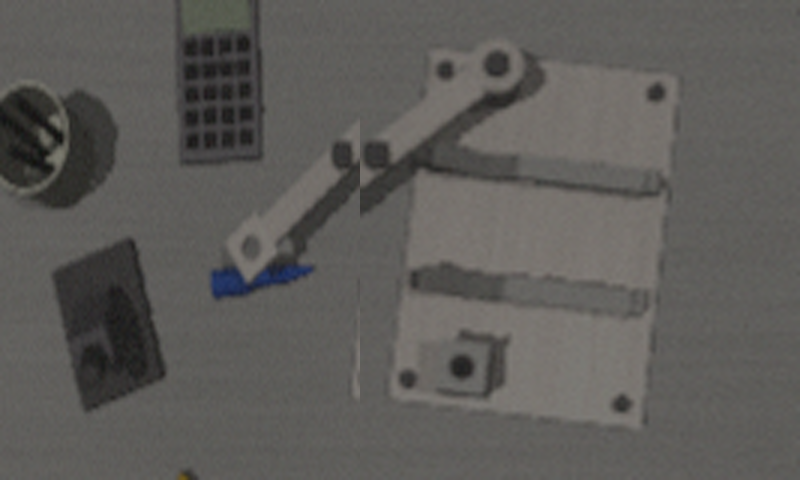

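The plate, post, pivot and roller sizes all match the given dimensions. The fixture origin is at about (0.534, 0.032) with yaw -0.115, and the thick roller at (0.527, -0.268). I'm moving over the roller now.

Request:
{"op": "send_rows", "data": {
  "slide": [
    [0.37,-0.8,-0.1],
    [0.37,-0.8,-0.1],
    [0.37,-0.8,-0.1],
    [0.37,-0.8,-0.1],
    [0.37,-0.8,-0.1],
    [0.37,-0.8,-0.1],
    [0.37,-0.8,-0.1],
    [0.37,-0.8,-0.1]
  ],
  "yaw": [0.08,0.08,0.08,0.08,0.08,0.08,0.08,0.08],
  "grip": -0.6
}}

```text
t: 0.9
tcp_pos: [0.256, 0.3047, 0.2144]
ee_rot: [-0.0, 0.113, 0.994, -0.0]
ft_force: [0.3, 0.2, 0.4]
opening: 0.0706
```

Request:
{"op": "send_rows", "data": {
  "slide": [
    [0.37,-0.8,-0.1],
    [0.37,-0.8,-0.1],
    [0.37,-0.8,-0.1],
    [0.37,-0.8,-0.1],
    [0.37,-0.8,-0.1],
    [0.37,-0.8,-0.1],
    [0.37,-0.8,-0.1],
    [0.37,-0.8,-0.1]
  ],
  "yaw": [0.08,0.08,0.08,0.08,0.08,0.08,0.08,0.08]
}}

```text
t: 1.7
tcp_pos: [0.3448, 0.1127, 0.1905]
ee_rot: [-0.0, 0.066, 0.998, -0.0]
ft_force: [0.5, -1.0, 0.8]
opening: 0.0705
```

Request:
{"op": "send_rows", "data": {
  "slide": [
    [0.37,-0.8,-0.1],
    [0.37,-0.8,-0.1],
    [0.37,-0.8,-0.1],
    [0.37,-0.8,-0.1],
    [0.37,-0.8,-0.1],
    [0.37,-0.8,-0.1],
    [0.37,-0.8,-0.1],
    [0.37,-0.8,-0.1]
  ],
  "yaw": [0.08,0.08,0.08,0.08,0.08,0.08,0.08,0.08]
}}

```text
t: 2.5
tcp_pos: [0.4337, -0.0793, 0.1664]
ee_rot: [-0.0, 0.018, 1.0, 0.0]
ft_force: [-0.6, -0.2, 0.1]
opening: 0.0704
```

Request:
{"op": "send_rows", "data": {
  "slide": [
    [0.37,-0.8,-0.1],
    [0.37,-0.8,-0.1],
    [0.37,-0.8,-0.1],
    [0.37,-0.8,-0.1],
    [0.37,-0.8,-0.1],
    [0.37,-0.8,-0.1],
    [0.37,-0.8,-0.1],
    [0,0,0]
  ],
  "yaw": [0.08,0.08,0.08,0.08,0.08,0.08,0.08,0]
}}

```text
t: 3.3
tcp_pos: [0.5114, -0.2484, 0.1447]
ee_rot: [-0.0, -0.023, 1.0, 0.0]
ft_force: [0.8, -0.3, 0.0]
opening: 0.0705
```

```bash
python3 - <<'E'
from h import *
c=snap('wrist');P=pts(c);z=P[...,2];print(env.get_state()['tcp_pos'])
m=((z>.036)&(z<.075)&(P[...,1]<-.22)&(P[...,0]>.4)&(P[...,0]<.65)).astype(np.uint8)
n,l,s,_=cv2.connectedComponentsWithStats(m)
for i in range(1,n):
    if s[i,4]<300: continue
    q=P[l==i]; r=cv2.minAreaRect((q[:,:2]*1000).astype(np.float32)); print(s[i],np.round(r[0],1),np.round(r[1],1),r[2],q[:,2].max())
cv2.imwrite('pics/w1.png',c['image'][...,::-1])
E
```

```text
[ 0.51097567 -0.24684793  0.14488527]
[ 270  132   50  149 6435] [ 518.9 -267.5] [124.7  39.9] 1.7966123819351196 0.07185412280788842
[ 167  136   44  137 3946] [ 523.7 -356.8] [118.6  27.6] 1.5616916418075562 0.05938839642516491
[310 327  25  21 414] [ 648.6 -237.6] [ 2.8 23.4] 0.1381024867296219 0.06262841644009415
```

View pics/w1.png

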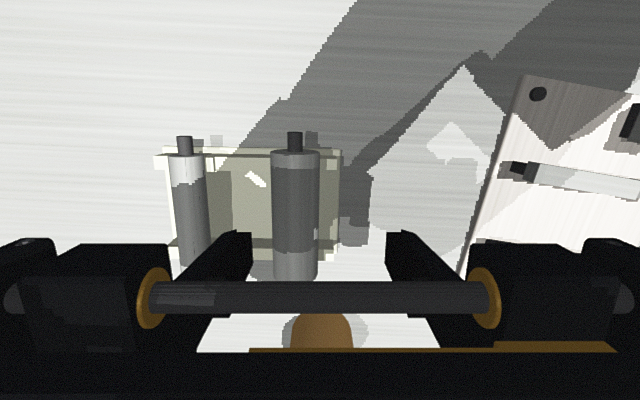

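The wrist view shows the thin roller at (190,210) and the thick one at (295,215). Its depth gives y = -0.2675 and x ≈ 0.5266, which agrees with the top view. I'm going down to grasp it.

Request:
{"op": "send_rows", "data": {
  "slide": [
    [0.27,-0.35,-0.3],
    [0.26,-0.34,-0.3],
    [0,0,-0.6],
    [0,0,-0.6],
    [0,0,-0.7],
    [0,0,-0.7],
    [0,0,-0.6],
    [0,0,0]
  ],
  "yaw": [0,0,0,0,0,0,0,0]
}}

```text
t: 4.15
tcp_pos: [0.5258, -0.2652, 0.0298]
ee_rot: [-0.002, -0.024, 1.0, 0.002]
ft_force: [0.2, 0.5, 0.3]
opening: 0.0703
```

Request:
{"op": "send_rows", "data": {
  "slide": [
    [0,0,0],
    [0,0,0],
    [0,0,0],
    [0,0,0],
    [0,0,0],
    [0,0,0],
    [0,0,0],
    [0,0,0]
  ],
  "yaw": [0,0,0,0,0,0,0,0],
  "grip": 1,
  "grip_force": 30
}}

```text
t: 4.95
tcp_pos: [0.5274, -0.2675, 0.0323]
ee_rot: [0.001, -0.024, 1.0, -0.001]
ft_force: [0.1, -3.0, 5.5]
opening: 0.039
```

Request:
{"op": "send_rows", "data": {
  "slide": [
    [0,0,0.3],
    [0,0,0.6],
    [0,0,0.8],
    [0,0,0.8],
    [0,0,0.5],
    [0,0,0],
    [0,0,0],
    [0,0,0]
  ],
  "yaw": [0,0,0,0,0,0,0,0]
}}

```text
t: 5.75
tcp_pos: [0.5264, -0.2664, 0.1202]
ee_rot: [-0.001, -0.024, 1.0, 0.001]
ft_force: [-0.7, -0.6, -4.0]
opening: 0.0391
```

Request:
{"op": "send_rows", "data": {
  "slide": [
    [0,0.5,0],
    [-0.01,0.9,0],
    [-0.01,1,0],
    [-0.01,1,0],
    [-0.01,1,0],
    [-0.01,1,0],
    [-0.01,0.9,0],
    [-0.02,0.5,0]
  ],
  "yaw": [-0.13,-0.13,-0.13,-0.13,-0.13,-0.13,-0.13,-0.14]
}}

```text
t: 6.55
tcp_pos: [0.5239, -0.0608, 0.1207]
ee_rot: [-0.001, 0.054, 0.999, 0.001]
ft_force: [1.1, -0.7, -3.7]
opening: 0.0389
```

Request:
{"op": "send_rows", "data": {
  "slide": [
    [-0.01,0.39,0],
    [0,0,-0.3],
    [0,0,-0.5],
    [0,0,-0.5],
    [0,0,-0.5],
    [0,0,-0.3],
    [0,0,-0.2],
    [0,0,0]
  ],
  "yaw": [0,0,0,0,0,0,0,0]
}}

```text
t: 7.35
tcp_pos: [0.524, -0.0515, 0.052]
ee_rot: [-0.001, 0.055, 0.998, 0.0]
ft_force: [0.2, -0.1, -3.7]
opening: 0.0391
```

```bash
python3 - <<'E'
from h import *
for i in range(1):
    c=snap('top');P=pts(c);s=env.get_state();print(s['tcp_pos'],s['ft_force'],s['ee_rot'])
w=snap('wrist');cv2.imwrite('pics/w2.png',w['image'][...,::-1])
s=snap('scene')
cv2.imwrite('pics/s2.png',cv2.resize(s['image'][150:300,220:420,::-1],None,fx=4,fy=4))
E
```

```text
[ 0.52439168 -0.05154186  0.05262784] [ 0.30268013 -0.67430549 -4.0422042 ] [-9.23810284e-05  5.47214030e-02  9.98501657e-01  4.58790095e-06]
```

View pics/s2.png

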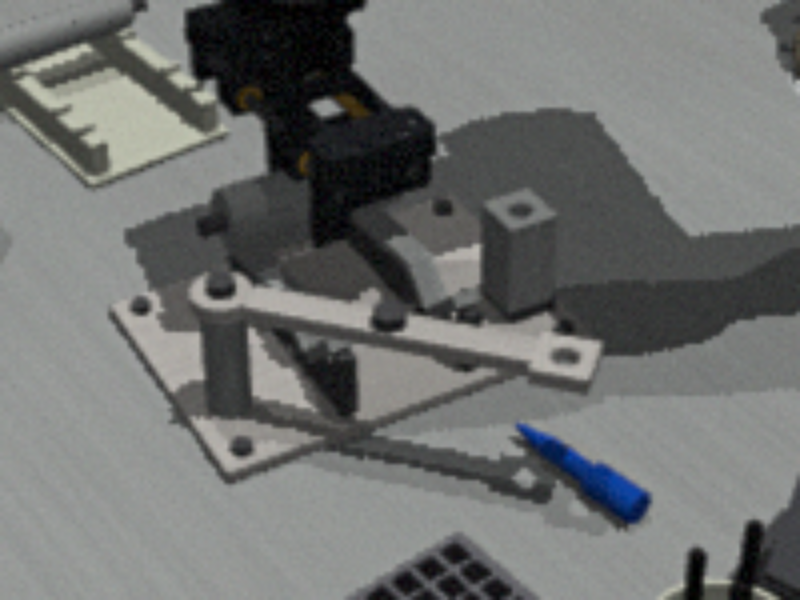

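The roller is held just above the ramp, lined up with the rails. I'm lowering the last 5 mm.

Request:
{"op": "send_rows", "data": {
  "slide": [
    [0,0,-0.06],
    [0,0,-0.06],
    [0,0,-0.04],
    [0,0,0],
    [0,0,0],
    [0,0,0],
    [0,0,0],
    [0,0,0]
  ],
  "yaw": [0,0,0,0,0,0,0,0]
}}

```text
t: 8.3
tcp_pos: [0.5244, -0.0513, 0.048]
ee_rot: [0.0, 0.055, 0.999, -0.0]
ft_force: [-0.7, -0.1, -2.7]
opening: 0.0388
```

Request:
{"op": "send_rows", "data": {
  "slide": [
    [0,0,-0.03],
    [0,0,-0.02],
    [0,0,0],
    [0,0,0],
    [0,0,0],
    [0,0,0],
    [0,0,0],
    [0,0,0]
  ],
  "yaw": [0,0,0,0,0,0,0,0]
}}

```text
t: 9.1
tcp_pos: [0.5245, -0.0513, 0.0477]
ee_rot: [0.0, 0.055, 0.999, -0.0]
ft_force: [-6.6, 1.1, 13.1]
opening: 0.0389
```

Request:
{"op": "send_rows", "data": {
  "slide": [
    [0,0,0],
    [0,0,0],
    [0,0,0],
    [0,0,0],
    [0,0,0],
    [0,0,0],
    [0,0,0],
    [0,0,0]
  ],
  "yaw": [0,0,0,0,0,0,0,0],
  "grip": -0.68
}}

```text
t: 9.9
tcp_pos: [0.5244, -0.0513, 0.0464]
ee_rot: [0.0, 0.055, 0.999, 0.0]
ft_force: [-0.1, 0.3, -0.5]
opening: 0.0741
```

Request:
{"op": "send_rows", "data": {
  "slide": [
    [0,0,0],
    [0,0,0],
    [0,0,0],
    [0,0,0],
    [0,0,0],
    [0,0,0],
    [0,0,0],
    [0,0,0]
  ],
  "yaw": [0,0,0,0,0,0,0,0]
}}

```text
t: 10.7
tcp_pos: [0.5244, -0.0513, 0.0464]
ee_rot: [0.0, 0.055, 0.999, -0.0]
ft_force: [0.0, 0.2, 0.9]
opening: 0.0743
```

```bash
cat >> h.py <<'E'
O=np.array([.5338,.0317]);YAW=-.115
def fix(P):
    q=P.copy();d=P[...,:2]-O;c,s=np.cos(YAW),np.sin(YAW)
    q[...,0]=c*d[...,0]+s*d[...,1];q[...,1]=-s*d[...,0]+c*d[...,1];return q
E
python3 - <<'E'
from h import *
for n in ['top','wrist','scene']:
    c=snap(n);F=fix(pts(c));z=F[...,2];col=c['image'].astype(int)
    m=(abs(F[...,0])<.052)&(z>.06)&(z<.09)&(F[...,1]>-.115)&(F[...,1]<.0)&(col.max(-1)>45)
    q=F[m]; print(n,m.sum(),np.round(1000*np.percentile(q,[2,50,98],axis=0),1).tolist() if m.sum() else '')
    t=q[q[:,2]>np.percentile(q[:,2],90)]; print('top line y',t[:,1].mean(),np.polyfit(t[:,0],t[:,1],1))
s=load('scene');cv2.imwrite('pics/s3.png',cv2.resize(s['image'][150:300,220:420,::-1],None,fx=4,fy=4))
E
```

```text
top 0 Traceback (most recent call last):
  File "<stdin>", line 6, in <module>
    return _quantile_unchecked(
        a, q, axis, out, overwrite_input, method, keepdims, weights)
    return _ureduce(a,
                    func=_quantile_ureduce_func,
    ...<5 lines>...
                    overwrite_input=overwrite_input,
                    method=method)
    r = func(a, **kwargs)
    result = _quantile(arr,
                       quantiles=q,
    ...<2 lines>...
                       out=out,
                       weights=wgt)
    slices_having_nans = np.isnan(arr[-1, ...])
                                  ~~~^^^^^^^^^
IndexError: index -1 is out of bounds for axis 0 with size 0
```

Request:
{"op": "send_rows", "data": {
  "slide": [
    [0.017,0.15,0.03],
    [0.017,0.15,0.03],
    [0.017,0.15,0.03],
    [0.017,0.15,0],
    [0.017,0.15,0],
    [0.017,0.15,0],
    [0.017,0.15,0],
    [0.017,0.15,0]
  ],
  "yaw": [0,0,0,0,0,0,0,0]
}}

```text
t: 11.55
tcp_pos: [0.5285, -0.0149, 0.0491]
ee_rot: [-0.0, 0.055, 0.999, -0.0]
ft_force: [0.3, -2.1, -0.4]
opening: 0.074
```

Request:
{"op": "send_rows", "data": {
  "slide": [
    [0.014,0.12,0],
    [0.014,0.12,0],
    [0.014,0.12,0],
    [0.014,0.12,0],
    [0.014,0.12,0],
    [0.014,0.12,0],
    [0.014,0.12,0],
    [0.014,0.12,0]
  ],
  "yaw": [0,0,0,0,0,0,0,0]
}}

```text
t: 12.35
tcp_pos: [0.5318, 0.0138, 0.0491]
ee_rot: [0.0, 0.055, 0.999, -0.0]
ft_force: [0.7, -1.3, 0.6]
opening: 0.0743
```

Request:
{"op": "send_rows", "data": {
  "slide": [
    [0.009,0.08,0],
    [0.009,0.08,0],
    [0.009,0.08,0],
    [0.009,0.08,0],
    [0.009,0.08,0],
    [0.009,0.08,0],
    [0.009,0.08,0],
    [0.009,0.08,0]
  ],
  "yaw": [0,0,0,0,0,0,0,0]
}}

```text
t: 13.15
tcp_pos: [0.5339, 0.033, 0.0491]
ee_rot: [-0.0, 0.055, 0.999, 0.0]
ft_force: [0.3, 0.4, -0.8]
opening: 0.0737
```

```bash
python3 - <<'E'
from h import *
s=snap('scene');cv2.imwrite('pics/s3.png',cv2.resize(s['image'][150:300,220:420,::-1],None,fx=4,fy=4))
print(env.get_state()['tcp_pos'],fix(env.get_state()['tcp_pos']))
E
```

```text
[0.5339214  0.03328512 0.04905273] [-6.12859358e-05  1.58858412e-03  4.90527290e-02]
```

View pics/s3.png

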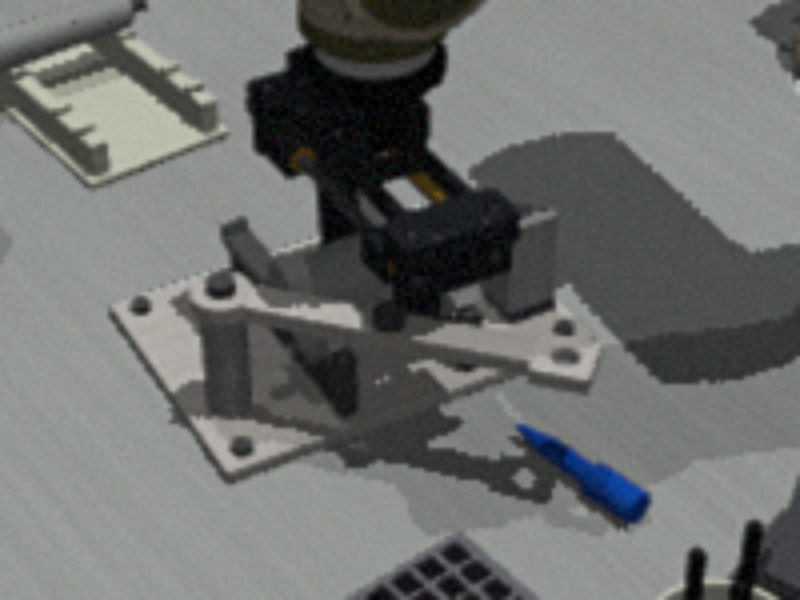

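The ramp is empty and the roller appears to be in the vee, hidden behind the gripper. Contact force is zero, so I'm lifting straight up to check.

Request:
{"op": "send_rows", "data": {
  "slide": [
    [0,0,0.3],
    [0,0,0.5],
    [0,0,0.7],
    [0,0,0.8],
    [0,0,0.8],
    [0,0,0.8],
    [0,0,0.1],
    [0,0,0]
  ],
  "yaw": [0,0,0,0,0,0,0,0]
}}

```text
t: 14.0
tcp_pos: [0.534, 0.0327, 0.1694]
ee_rot: [0.0, 0.055, 0.999, -0.0]
ft_force: [-0.7, -0.2, -1.0]
opening: 0.0742
```

```bash
python3 - <<'E'
from h import *
for n in ['wrist','scene']:
    c=snap(n);F=fix(pts(c));z=F[...,2]
    m=(abs(F[...,0])<.05)&(z>.066)&(z<.082)&(abs(F[...,1])<.03)
    q=F[m]; print(n,m.sum(),np.round(1000*np.percentile(q,[2,50,98],axis=0),1).tolist() if m.sum() else '')
    m2=(z>.062)&(z<.09)&(F[...,1]>-.13)&(F[...,1]<-.03)&(abs(F[...,0])<.07);print('on ramp',m2.sum())
    t=q[q[:,2]>np.percentile(q[:,2],80)]
    if len(t)>9: print('topline',np.polyfit(t[:,0],t[:,1],1),t[:,2].mean())
    x=F[(abs(F[...,1])<.006)&(z>.058)&(z<.07)&(abs(F[...,0])<.078)]; 
    if len(x)>5: print('stubs x',np.percentile(x[:,0],[1,99]), len(x))
    cv2.imwrite(f'pics/{n}4.png',c['image'][...,::-1])
E
```

```text
wrist 4827 [[-48.3, -16.8, 67.0], [-3.8, 0.3, 76.0], [47.7, 17.7, 78.9]]
on ramp 0
topline [-0.0017622   0.00027003] 0.07828110430834723
stubs x [-0.06892175  0.0702836 ] 361
scene 449 [[-48.3, -11.6, 66.3], [-4.2, 8.4, 75.5], [47.3, 19.6, 79.8]]
on ramp 0
topline [-0.0048152   0.00176162] 0.07881966718263686
stubs x [-0.07793286  0.07219125] 17
```

View pics/wrist4.png

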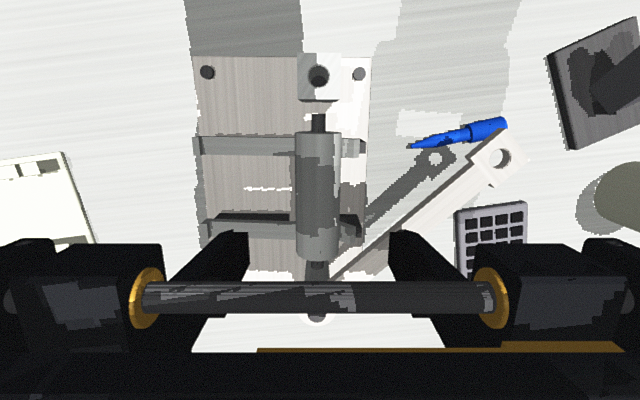

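The wrist view shows the roller bedded at (318,190), with the post hole at (318,76) and the bar hole at (498,156). The numbers are y +0.3 mm, top 78.3 mm, angle 0.002 and x about +0.7 mm, and the ramp is empty. Next I straddle the bar and drag it shut, then close the jaws on it at fixture y = 0.

Request:
{"op": "send_rows", "data": {
  "slide": [
    [-0.01,0.7,0],
    [-0.01,0.9,0],
    [-0.01,0.9,0],
    [-0.01,0.75,-0.4],
    [-0.01,0.4,-0.7],
    [0,0,-0.8],
    [0,0,-0.6],
    [0,0,-0.4]
  ],
  "yaw": [0,0,0,0,0,0,0,0]
}}

```text
t: 14.9
tcp_pos: [0.5315, 0.1423, 0.0798]
ee_rot: [-0.002, 0.055, 0.999, -0.0]
ft_force: [0.5, 0.2, -0.1]
opening: 0.0741
```

Request:
{"op": "send_rows", "data": {
  "slide": [
    [-0.12,-0.215,0],
    [-0.12,-0.215,0],
    [-0.12,-0.215,0],
    [-0.12,-0.215,0],
    [-0.12,-0.215,0],
    [-0.12,-0.215,0],
    [-0.12,-0.215,0],
    [-0.12,-0.215,0]
  ],
  "yaw": [0,0,0,0,0,0,0,0]
}}

```text
t: 15.7
tcp_pos: [0.5033, 0.0901, 0.0822]
ee_rot: [-0.0, 0.055, 0.999, 0.0]
ft_force: [-0.4, 1.2, -0.1]
opening: 0.0742
```

Request:
{"op": "send_rows", "data": {
  "slide": [
    [-0.12,-0.215,0],
    [-0.12,-0.215,0],
    [-0.12,-0.215,0],
    [-0.12,-0.215,0],
    [-0.12,-0.215,0],
    [-0.12,-0.215,0],
    [-0.12,-0.215,0],
    [-0.12,-0.215,0]
  ],
  "yaw": [0,0,0,0,0,0,0,0]
}}

```text
t: 16.5
tcp_pos: [0.4747, 0.0384, 0.0822]
ee_rot: [0.0, 0.055, 0.999, -0.0]
ft_force: [0.0, 1.1, -0.3]
opening: 0.0743
```

```bash
python3 - <<'E'
from h import *
s=env.get_state();print(s['tcp_pos'],fix(s['tcp_pos']),s['ft_force'])
c=snap('wrist');cv2.imwrite('pics/w5.png',c['image'][...,::-1])
# pin stand from wrist4? post hole etc. from top-down wrist view kept in scene4
E
```

```text
[0.47469958 0.03844202 0.08219423] [-5.94836727e-02 -8.40888145e-05  8.21942344e-02] [ 0.00514778  1.08949895 -0.26287187]
```

View pics/w5.png

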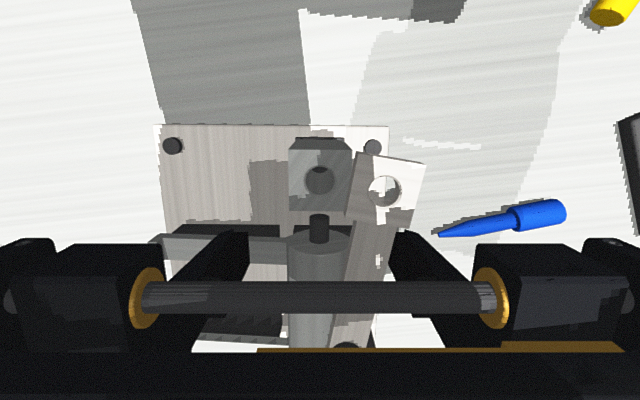

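The bar straddle worked: the bar hole is at (385,190) and the post hole at (320,180). I'm closing on the bar with the tool at fixture y ≈ 0.

Request:
{"op": "send_rows", "data": {
  "slide": [
    [0,0,0],
    [0,0,0],
    [0,0,0],
    [0,0,0],
    [0,0,0],
    [0,0,0],
    [0,0,0],
    [0,0,0]
  ],
  "yaw": [0,0,0,0,0,0,0,0],
  "grip": 1,
  "grip_force": 15
}}

```text
t: 17.35
tcp_pos: [0.4748, 0.0389, 0.0821]
ee_rot: [-0.0, 0.055, 0.999, -0.0]
ft_force: [-0.4, 0.4, -0.8]
opening: 0.0198
```

Request:
{"op": "send_rows", "data": {
  "slide": [
    [0,0,0],
    [0,0,0],
    [0,0,0],
    [0,0,0],
    [0,0,0],
    [0,0,0],
    [0,0,0],
    [0,0,0]
  ],
  "yaw": [0,0,0,0,0,0,0,0],
  "grip": 0.2
}}

```text
t: 18.15
tcp_pos: [0.4748, 0.039, 0.0821]
ee_rot: [-0.0, 0.055, 0.999, -0.0]
ft_force: [1.2, -0.2, -0.3]
opening: 0.0354
```

Request:
{"op": "send_rows", "data": {
  "slide": [
    [0,0,0.5],
    [0,0,0.8],
    [0,0,0.9],
    [0,0,0.9],
    [0,0,0.9],
    [0,0,0],
    [0,0,0],
    [0,0,0]
  ],
  "yaw": [0,0,0,0,0,0,0,0]
}}

```text
t: 18.95
tcp_pos: [0.4743, 0.0391, 0.201]
ee_rot: [-0.001, 0.055, 0.999, 0.0]
ft_force: [0.5, 0.8, 0.3]
opening: 0.0354
```

```bash
python3 - <<'E'
from h import *
c=snap('wrist');P=pts(c);F=fix(P);z=F[...,2];g=c['image'].max(-1)
# bar: side edges
for x0 in (-.075,-.06,-.045):
    m=(z>.084)&(z<.095)&(abs(F[...,0]-x0)<.004)&(abs(F[...,1])<.03); print('bar y at',x0,m.sum(),F[m][:,1].min(),F[m][:,1].max())
m=((z>.084)&(z<.096)&(F[...,0]<-.07)&(F[...,0]>-.13)&(abs(F[...,1])<.03)).astype(np.uint8)
cs,h=cv2.findContours(m,cv2.RETR_CCOMP,cv2.CHAIN_APPROX_NONE)
for k in cs:
    if len(k)<8: continue
    q=F[k[:,0,1],k[:,0,0]]; r=cv2.boundingRect(k);uc,vc=r[0]+(r[2]-1)/2,r[1]+(r[3]-1)/2
    print(r,'ctr on top face',np.round(fix(ray(c,uc,vc,.091))*1000,1),np.round(ray(c,uc,vc,.091)*1000,1))
u0,v0=318,120
cv2.imwrite('pics/w6.png',c['image'][...,::-1])
# pin stand from scene+top initial
t=dict(np.load('pics/top.npz'))
E
```

```text
bar y at -0.075 209 -0.009385257351263278 0.009863568437719626
bar y at -0.06 203 -0.009425357347495904 0.010087661717677719
bar y at -0.045 202 -0.00946978947058361 0.01041045792589941
(300, 135, 38, 50) ctr on top face [-91.6   0.5  91. ] [442.9  42.7  91. ]
(310, 145, 19, 19) ctr on top face [-96.3   0.9  91. ] [438.3  43.7  91. ]
```

View pics/w6.png

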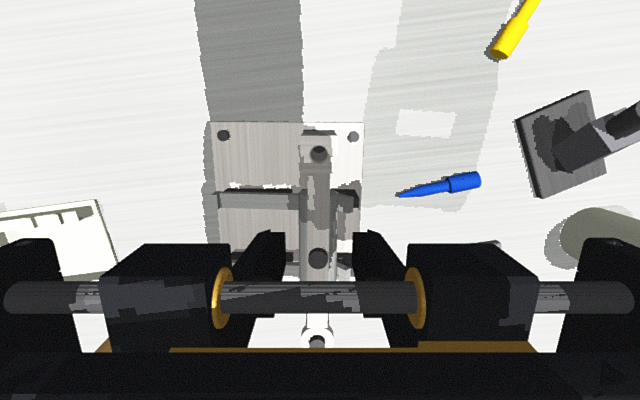

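The bar lies shut: its sides are at ±10 mm about y ≈ +0.3 mm, so its angle is about 0, and its hole at (319,154) is over the post's. Next is the pin's pose.

```bash
python3 - <<'E'
from h import *
import glob
for n in ('top','scene'):
    c=snap(n)
    P=pts(c);z=P[...,2]
    b=(P[...,0]>.39)&(P[...,0]<.53)&(P[...,1]>.24)&(P[...,1]<.37)
    for lo,hi in [(.02,.04),(.04,.06),(.06,.08),(.08,.095),(.095,.125)]:
        q=P[b&(z>lo)&(z<hi)]; print(n,lo,len(q),np.round(1000*q.mean(0),1) if len(q) else '', np.round(1000*np.ptp(q,axis=0),1) if len(q) else '')
    m=(b&(z>.006)&(z<.017)); r=cv2.minAreaRect((P[m][:,:2]*1000).astype(np.float32)); print(r)
E
```

```text
top 0.02 45 [484.4 310.4  32.8] [28.5 36.4 19.2]
top 0.04 61 [474.2 307.5  50.5] [39.6 41.1 19.7]
top 0.06 104 [458.8 303.9  71.7] [41.4 41.9 19.9]
top 0.08 74 [454.6 307.3  84.9] [25.7 32.8 14.5]
top 0.095 69 [434.3 299.9 105.7] [22.6 19.5 16.8]
((464.29351806640625, 306.4264831542969), (120.16497802734375, 127.19092559814453), 13.030440330505371)
scene 0.02 173 [484.9 323.   31.4] [46.  30.8 19.8]
scene 0.04 238 [476.5 318.7  49.8] [51.8 33.8 19.9]
scene 0.06 240 [464.5 314.9  70.3] [48.1 42.2 19.9]
scene 0.08 161 [453.9 309.9  85.8] [33.5 32.7 14.7]
scene 0.095 106 [439.4 305.2 103.7] [23.5 19.  16.7]
((472.92974853515625, 315.6170654296875), (101.46674346923828, 74.89675903320312), 18.697359085083008)
```

Request:
{"op": "send_rows", "data": {
  "slide": [
    [-0.1,0.6,0],
    [-0.1,0.9,0],
    [-0.1,0.9,0],
    [-0.1,0.9,0],
    [-0.1,0.9,0],
    [-0.1,0.9,0],
    [-0.1,0.9,0],
    [-0.1,0.8,0]
  ],
  "yaw": [0.3,0.3,0.3,0.3,0.3,0.3,0.3,0.3],
  "grip": -0.2
}}

```text
t: 19.9
tcp_pos: [0.4504, 0.2442, 0.2016]
ee_rot: [-0.0, -0.126, 0.992, -0.0]
ft_force: [-0.6, 0.8, -0.6]
opening: 0.0525
```

Request:
{"op": "send_rows", "data": {
  "slide": [
    [-0.1,0.8,0],
    [-0.1,0.6,0],
    [-0.1,0.4,0],
    [-0.1,0.18,0],
    [-0.07,0,-0.3],
    [0,0,-0.5],
    [0,0,-0.5],
    [0,0,0]
  ],
  "yaw": [0.3,0.19,0,0,0,0,0,0]
}}

```text
t: 20.7
tcp_pos: [0.4359, 0.3013, 0.1609]
ee_rot: [-0.002, -0.161, 0.987, -0.001]
ft_force: [-0.2, -0.8, 0.3]
opening: 0.0529
```

```bash
python3 - <<'E'
from h import *
s=env.get_state();print(s['tcp_pos'],s['ee_rot'],s['qpos'])
c=snap('scene');P=pts(c);z=P[...,2]
b=(P[...,0]>.40)&(P[...,0]<.47)&(P[...,1]>.27)&(P[...,1]<.33)
cv2.imwrite('pics/s7.png',cv2.resize(c['image'][170:330,350:510,::-1],None,fx=3.7,fy=3.7,interpolation=2))
E
```

```text
[0.43586858 0.30128072 0.16094636] [-2.01551067e-03 -1.60796468e-01  9.86985379e-01 -5.43829540e-04] [ 3.83597670e-01  3.98945479e-01  1.58960543e+00 -1.88925066e-04
  1.15721335e+00 -1.51011822e+00]
```

View pics/s7.png

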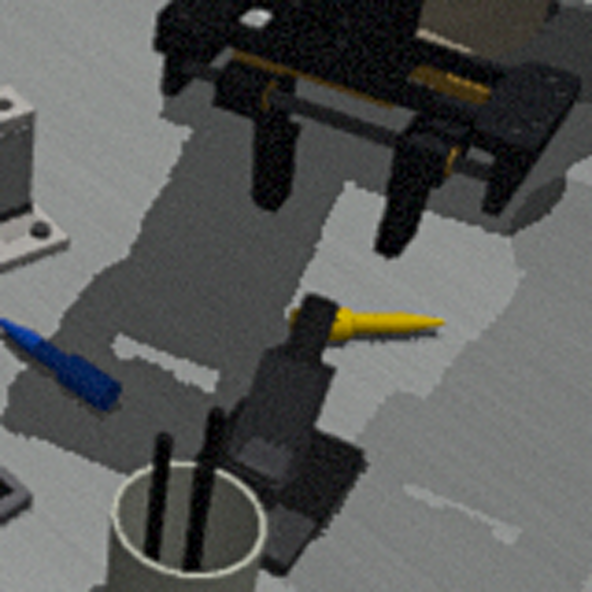

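The gripper is centred over the dark pin head at (318,330), leaning away from the camera. I'm going down and gripping.

Request:
{"op": "send_rows", "data": {
  "slide": [
    [0,0,-0.4],
    [0,0,-0.6],
    [0,0,-0.6],
    [0,0,-0.5],
    [0,0,-0.4],
    [0,0,-0.23],
    [0,0,0],
    [0,0,0]
  ],
  "yaw": [0,0,0,0,0,0,0,0]
}}

```text
t: 21.55
tcp_pos: [0.437, 0.3025, 0.0817]
ee_rot: [0.0, -0.161, 0.987, 0.0]
ft_force: [-0.0, 0.5, 0.4]
opening: 0.0529
```

Request:
{"op": "send_rows", "data": {
  "slide": [
    [0,0,0],
    [0,0,0],
    [0,0,0],
    [0,0,0],
    [0,0,0],
    [0,0,0],
    [0,0,0],
    [0,0,0]
  ],
  "yaw": [0,0,0,0,0,0,0,0],
  "grip": 1,
  "grip_force": 12
}}

```text
t: 22.35
tcp_pos: [0.4368, 0.3025, 0.0813]
ee_rot: [0.0, -0.161, 0.987, 0.0]
ft_force: [0.2, 0.2, 2.4]
opening: 0.0197
```

Request:
{"op": "send_rows", "data": {
  "slide": [
    [-0.071,-0.024,0.13],
    [-0.142,-0.048,0.26],
    [-0.142,-0.048,0.26],
    [-0.142,-0.048,0.26],
    [-0.142,-0.048,0.26],
    [-0.142,-0.048,0.26],
    [-0.142,-0.048,0.26],
    [-0.142,-0.048,0.26]
  ],
  "yaw": [0,0,0,0,0,0,0,0]
}}

```text
t: 23.15
tcp_pos: [0.4044, 0.2915, 0.1404]
ee_rot: [0.0, -0.161, 0.987, -0.0]
ft_force: [0.2, -0.1, -1.2]
opening: 0.0195
```

Request:
{"op": "send_rows", "data": {
  "slide": [
    [0,0,0.5],
    [0,0,0.7],
    [0,0,0.7],
    [0,0,0.1],
    [0,0,0],
    [0,0,0],
    [0,0,0],
    [0,0,0]
  ],
  "yaw": [0,0,0,0,0,0,0,0]
}}

```text
t: 23.95
tcp_pos: [0.4046, 0.2915, 0.199]
ee_rot: [-0.001, -0.161, 0.987, -0.0]
ft_force: [-0.2, -0.1, -1.8]
opening: 0.0199
```

```bash
python3 - <<'E'
from h import *
s=env.get_state();t=s['tcp_pos'];print(t,s['ft_force'],s['opening'])
c=snap('scene');P=pts(c);z=P[...,2]
b=(abs(P[...,0]-t[0])<.07)&(abs(P[...,1]-t[1])<.05)&(z>.075)&(z<t[2]-.004)
v,u=np.nonzero(b);print(len(u),u.min(),u.max(),v.min(),v.max())
for lo in np.arange(.09,.19,.01):
    q=P[b&(z>lo)&(z<lo+.01)]
    if len(q): print(round(lo,3),len(q),np.round(1000*q.mean(0),1))
E
```

```text
[0.40458107 0.29149771 0.19902807] [-0.18124597 -0.06623393 -1.76221238] 0.019894493861161627
314 419 450 210 277
0.14 5 [440.6 304.3 148. ]
0.15 22 [438.5 303.3 155.7]
0.16 33 [434.1 302.8 165.7]
0.17 43 [429.8 301.2 175.2]
0.18 43 [424.2 299.2 185.3]
```

The pin is out, gripped (opening 20 mm) and still leaning 30°. I'll turn the lean into the fixture's x plane. The tip then goes into the bar hole, and its +x wall (in line with the bar's pivot) can stand the pin upright.

Request:
{"op": "send_rows", "data": {
  "slide": [
    [0,-0.5,0],
    [0,-0.8,0],
    [0,-0.9,0],
    [0,-0.9,0],
    [0,-0.9,0],
    [0,-0.9,0],
    [0,-0.9,0],
    [0,-0.8,0]
  ],
  "yaw": [-0.29,-0.29,-0.29,-0.29,-0.29,-0.29,-0.29,-0.29]
}}

```text
t: 24.8
tcp_pos: [0.4043, 0.0917, 0.1997]
ee_rot: [-0.0, 0.014, 1.0, -0.0]
ft_force: [-0.4, -0.8, -1.4]
opening: 0.0196
```

Request:
{"op": "send_rows", "data": {
  "slide": [
    [-0.03,-0.7,0],
    [-0.04,-0.54,0],
    [0,-0.3,0],
    [0,0,-0.3],
    [0,0,-0.5],
    [0,0,-0.5],
    [0,0,0],
    [0,0,0]
  ],
  "yaw": [-0.3,-0.3,0,0,0,0,0,0]
}}

```text
t: 25.6
tcp_pos: [0.4026, 0.0478, 0.1607]
ee_rot: [-0.0, 0.056, 0.998, 0.0]
ft_force: [-0.2, -0.3, -1.7]
opening: 0.0197
```

```bash
cat > look.py <<'E'
from h import *
import sys
s=env.get_state();t=s['tcp_pos'];print(t,fix(t)*1000,s['ee_rot'],s['ft_force'],s['opening'])
for n in ('scene','top'):
    c=snap(n);F=fix(pts(c))*1000;z=F[...,2];f=fix(t)*1000
    # pin is dark steel, over white bar
    b=(F[...,0]>-140)&(F[...,0]<-70)&(abs(F[...,1])<20)&(z>94)&(z<f[2]+18)
    for lo in np.arange(94,f[2]+18,8):
        q=F[b&(z>=lo)&(z<lo+8)]
        if len(q): print(n,round(lo),len(q),'mean',np.round(q.mean(0),1),'ymin/max',np.round([q[:,1].min(),q[:,1].max()],1))
    if n=='scene' and len(sys.argv)>1: cv2.imwrite(sys.argv[1],cv2.resize(c['image'][160:290,290:430,::-1],None,fx=4.5,fy=4.5,interpolation=2))
E
python3 look.py pics/s8.png
```

```text
[0.40261081 0.04778497 0.16068842] [-132.16834995    0.92520112  160.68841639] [-2.50821406e-04  5.64844980e-02  9.98403443e-01  5.80896391e-05] [-0.18780154 -0.28313429 -1.67214662] 0.01972119524580333
scene 94 1 mean [-82.6   0.   94.1] ymin/max [0. 0.]
scene 102 2 mean [-94.2   2.3 109.6] ymin/max [1.4 3.2]
scene 110 10 mean [-95.    2.7 113.9] ymin/max [-0.6  5.2]
scene 118 14 mean [-99.5   3.6 122.3] ymin/max [-1.5  6. ]
scene 126 19 mean [-102.9    4.7  130.2] ymin/max [-1.6  9.7]
scene 134 20 mean [-106.1    4.6  137.7] ymin/max [-1.7  9.5]
scene 142 24 mean [-111.2    4.7  146. ] ymin/max [-1.9  9.6]
scene 150 21 mean [-115.7    4.7  154.4] ymin/max [-1.7  9.5]
scene 158 34 mean [-120.5    2.7  162.7] ymin/max [-19.1  19.9]
scene 166 39 mean [-122.     1.2  170. ] ymin/max [-19.1  19.8]
scene 174 26 mean [-123.5   -2.9  176.7] ymin/max [-19.1  19.9]
```

View pics/s8.png

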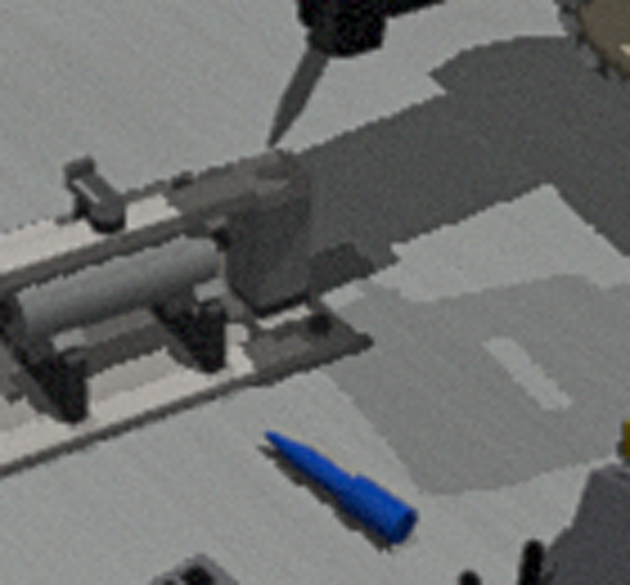

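The pin hangs at about 28° in the x plane, its tip at (270,145) just above the bar end. I'm lowering the tip into the bar hole.

Request:
{"op": "send_rows", "data": {
  "slide": [
    [0,-0.02,-0.2],
    [0,0,-0.2],
    [0,0,-0.2],
    [0,0,-0.15],
    [0,0,-0.1],
    [0,0,-0.05],
    [0,0,0],
    [0,0,0]
  ],
  "yaw": [0,0,0,0,0,0,0,0]
}}

```text
t: 26.5
tcp_pos: [0.403, 0.0468, 0.1339]
ee_rot: [0.0, 0.057, 0.998, -0.0]
ft_force: [1.2, -0.6, -0.5]
opening: 0.0193
```

Request:
{"op": "send_rows", "data": {
  "slide": [
    [0.054,-0.006,0.01],
    [0.054,-0.006,0.02],
    [0.054,-0.006,0.02],
    [0.054,-0.006,0.02],
    [0.054,-0.006,0.02],
    [0.054,-0.006,0.02],
    [0.054,-0.006,0.02],
    [0.054,-0.006,0.02]
  ],
  "yaw": [0,0,0,0,0,0,0,0]
}}

```text
t: 27.3
tcp_pos: [0.4157, 0.0454, 0.1382]
ee_rot: [-0.0, 0.057, 0.998, 0.0]
ft_force: [-1.2, -0.3, -0.2]
opening: 0.02
```

```bash
python3 look.py
```

```text
[0.41573582 0.04539371 0.13823952] [-1.18855647e+02  5.57853200e-02  1.38239516e+02] [-1.00635843e-04  5.68613433e-02  9.98382080e-01  2.08516853e-05] [-1.23820199 -0.32796927 -0.24315189] 0.019992327980267063
scene 94 15 mean [-92.4   3.5  98.4] ymin/max [-1.7 14.7]
scene 102 17 mean [-96.1   3.1 106.2] ymin/max [-1.6  7.4]
scene 110 20 mean [-98.4   3.5 113.7] ymin/max [-2.3  8.5]
scene 118 21 mean [-101.7    3.3  122.2] ymin/max [-5.7  8.7]
scene 126 20 mean [-105.5    3.8  130.2] ymin/max [-1.7  9.1]
scene 134 22 mean [-107.2    2.6  139.8] ymin/max [-18.4  18.5]
scene 142 38 mean [-108.3   -0.   146. ] ymin/max [-18.5  19.7]
scene 150 29 mean [-109.8   -0.4  153.1] ymin/max [-19.4  18.2]
```

The pin is rotating as planned, now at about 22°. I'm continuing.

Request:
{"op": "send_rows", "data": {
  "slide": [
    [0.058,-0.007,0.018],
    [0.058,-0.007,0.018],
    [0.058,-0.007,0.016],
    [0.058,-0.007,0.015],
    [0.058,-0.007,0.015],
    [0.058,-0.007,0.015],
    [0.058,-0.006,0.012],
    [0.058,-0.006,0.012]
  ],
  "yaw": [0,0,0,0,0,0,0,0]
}}

```text
t: 28.2
tcp_pos: [0.4297, 0.0437, 0.1419]
ee_rot: [0.0, 0.057, 0.998, -0.0]
ft_force: [-0.4, -0.1, -0.2]
opening: 0.0193
```

Request:
{"op": "send_rows", "data": {
  "slide": [
    [0.058,-0.007,0.01],
    [0.058,-0.007,0.008],
    [0.058,-0.007,0.006],
    [0.058,-0.007,0.005],
    [0.058,-0.007,0.004],
    [0.058,-0.007,0.002],
    [0.03,-0.004,0],
    [0,0,0]
  ],
  "yaw": [0,0,0,0,0,0,0,0]
}}

```text
t: 29.0
tcp_pos: [0.441, 0.0424, 0.1429]
ee_rot: [0.0, 0.057, 0.998, 0.0]
ft_force: [-1.2, 0.1, -0.4]
opening: 0.0194
```

```bash
python3 look.py
```

```text
[0.44103676 0.04236323 0.14289938] [-9.33740844e+01 -5.14750023e-02  1.42899381e+02] [5.47911562e-05 5.68825093e-02 9.98380878e-01 6.64162927e-06] [-1.16355325  0.09236552 -0.38163127] 0.019375984457387453
scene 94 12 mean [-89.2   3.   98.3] ymin/max [-3.5  5.6]
scene 102 17 mean [-88.9   3.5 106.6] ymin/max [-1.9  6.7]
scene 110 17 mean [-88.6   3.3 114.7] ymin/max [-1.9  7.1]
scene 118 16 mean [-89.1   3.4 121.8] ymin/max [-3.4  7.6]
scene 126 18 mean [-89.3   3.1 129.2] ymin/max [-4.1  7.5]
scene 134 8 mean [-84.6   3.  138.5] ymin/max [-2.7  6.5]
scene 142 25 mean [-84.1   0.4 145.7] ymin/max [-17.7  18.8]
scene 150 35 mean [-83.7  -0.3 154.1] ymin/max [-19.5  19. ]
scene 158 10 mean [-84.   -1.1 159.5] ymin/max [-17.7  15.2]
```

Request:
{"op": "send_rows", "data": {
  "slide": [
    [0.05,-0.006,0],
    [0.05,-0.006,0],
    [0.02,-0.002,0],
    [0,0,0],
    [-0.06,0.007,0],
    [-0.06,0.007,0],
    [-0.05,0.006,0],
    [0,0,0]
  ],
  "yaw": [0,0,0,0,0,0,0,0]
}}

```text
t: 29.9
tcp_pos: [0.4393, 0.0426, 0.1429]
ee_rot: [0.0, 0.057, 0.998, -0.0]
ft_force: [0.0, -0.6, -1.4]
opening: 0.0197
```

```bash
python3 look.py; python3 - <<'E'
from h import *
c=snap('wrist');F=fix(pts(c))*1000;z=F[...,2]
for lo in (96,102,108,114,120,126):
    q=F[(abs(F[...,0]+95)<14)&(abs(F[...,1])<14)&(z>lo)&(z<lo+6)]
    if len(q)>3: print(lo,len(q),np.round(q.mean(0),1),np.round(np.percentile(q[:,1],[3,97]),1))
E
```

```text
[0.43927893 0.04256389 0.14292632] [-9.51433354e+01 -5.38458679e-02  1.42926318e+02] [ 6.16158146e-05  5.68754680e-02  9.98381278e-01 -2.01215985e-05] [ 0.02661841 -0.62552262 -1.38062544] 0.019668914684077204
scene 94 12 mean [-91.8   2.7  98.6] ymin/max [-10.7   6.6]
scene 102 15 mean [-92.6   3.  106.2] ymin/max [-3.5  6.2]
scene 110 18 mean [-91.7   2.8 113.9] ymin/max [-4.9  7.5]
scene 118 18 mean [-91.8   2.5 121.9] ymin/max [-5.9  5.7]
scene 126 14 mean [-92.    3.5 129.7] ymin/max [-3.9  7.3]
scene 134 10 mean [-87.4   3.2 138.3] ymin/max [-3.   8.2]
scene 142 30 mean [-86.7  -0.9 146.6] ymin/max [-19.6  20. ]
scene 150 23 mean [-85.6  -0.  154.3] ymin/max [-18.9  19.6]
scene 158 12 mean [-85.    1.5 159.3] ymin/max [-16.3  18.6]
96 11 [-1.006e+02 -1.000e-01  9.890e+01] [-3.1  2.3]
102 43 [-100.7   -0.   105.4] [-5.8  5.5]
108 66 [-100.6    0.4  111.1] [-5.2  6.2]
114 75 [-100.4    0.3  117.3] [-5.6  6.4]
120 65 [-100.6   -0.2  123. ] [-5.4  5.8]
126 41 [-101.1    0.4  127.8] [-4.   4.5]
```

The pin is upright and centred: axis x ≈ -95, y ≈ 0.2 mm. I'm lowering it.

Request:
{"op": "send_rows", "data": {
  "slide": [
    [0,0,-0.1],
    [0,0,-0.1],
    [0,0,-0.1],
    [0,0,-0.1],
    [0,0,-0.1],
    [0,0,-0.1],
    [0,0,-0.1],
    [0,0,-0.1]
  ],
  "yaw": [0,0,0,0,0,0,0,0]
}}

```text
t: 30.85
tcp_pos: [0.4394, 0.0426, 0.1187]
ee_rot: [-0.0, 0.057, 0.998, -0.0]
ft_force: [0.3, -0.3, -2.3]
opening: 0.0194
```

Request:
{"op": "send_rows", "data": {
  "slide": [
    [0,0,-0.08],
    [0,0,-0.08],
    [0,0,-0.08],
    [0,0,-0.08],
    [0,0,-0.08],
    [0,0,-0.08],
    [0,0,-0.08],
    [0,0,-0.04]
  ],
  "yaw": [0,0,0,0,0,0,0,0]
}}

```text
t: 31.65
tcp_pos: [0.4394, 0.0426, 0.1007]
ee_rot: [-0.0, 0.057, 0.998, -0.0]
ft_force: [0.0, 0.6, -1.3]
opening: 0.0195
```

Request:
{"op": "send_rows", "data": {
  "slide": [
    [0,0,-0.04],
    [0,0,-0.04],
    [0,0,-0.04],
    [0,0,0],
    [0,0,0],
    [0,0,0],
    [0,0,0],
    [0,0,0]
  ],
  "yaw": [0,0,0,0,0,0,0,0]
}}

```text
t: 32.45
tcp_pos: [0.4395, 0.0426, 0.0974]
ee_rot: [0.0, 0.057, 0.998, 0.0]
ft_force: [-0.2, 0.6, -0.0]
opening: 0.0196
```

Request:
{"op": "send_rows", "data": {
  "slide": [
    [0,0,-0.03],
    [0,0,-0.03],
    [0,0,0],
    [0,0,0],
    [0,0,0],
    [0,0,0],
    [0,0,0],
    [0,0,0]
  ],
  "yaw": [0,0,0,0,0,0,0,0]
}}

```text
t: 33.25
tcp_pos: [0.4397, 0.0425, 0.0966]
ee_rot: [0.001, 0.057, 0.998, -0.0]
ft_force: [-4.6, 0.3, 14.1]
opening: 0.0197
```

Firm contact at the expected height: the shoulder works out at about 92 mm. I'm releasing and lifting off.

Request:
{"op": "send_rows", "data": {
  "slide": [
    [0,0,0],
    [0,0,0],
    [0,0,0],
    [0,0,0],
    [0,0,0],
    [0,0,0],
    [0,0,0],
    [0,0,0]
  ],
  "yaw": [0,0,0,0,0,0,0,0],
  "grip": 0.1
}}

```text
t: 34.05
tcp_pos: [0.4394, 0.0426, 0.0955]
ee_rot: [-0.0, 0.057, 0.998, -0.0]
ft_force: [0.3, -0.9, 0.0]
opening: 0.0391
```

Request:
{"op": "send_rows", "data": {
  "slide": [
    [0,0,0.3],
    [0,0,0.6],
    [0,0,0.9],
    [0,0,0.9],
    [0,0,0.9],
    [0,0,0.4],
    [0,0,0],
    [0,0,0]
  ],
  "yaw": [0,0,0,0,0,0,0,0]
}}

```text
t: 34.85
tcp_pos: [0.4392, 0.0426, 0.2153]
ee_rot: [-0.0, 0.057, 0.998, -0.0]
ft_force: [-0.3, 1.0, -0.0]
opening: 0.0397
```

Request:
{"op": "send_rows", "data": {
  "slide": [
    [0.8,0,0],
    [0.9,0,0],
    [0.9,0,0],
    [0.4,0,0],
    [0,0,0],
    [0,0,0],
    [0,0,0],
    [0,0,0]
  ],
  "yaw": [0,0,0,0,0,0,0,0]
}}

```text
t: 35.65
tcp_pos: [0.5289, 0.0426, 0.2156]
ee_rot: [-0.0, 0.057, 0.998, -0.0]
ft_force: [0.6, -0.1, -0.7]
opening: 0.0401
```

```bash
python3 - <<'E'
from h import *
print(env.get_state()['tcp_pos'])
c=snap('wrist');F=fix(pts(c))*1000;z=F[...,2]
q=F[(abs(F[...,0]+95)<14)&(abs(F[...,1])<14)&(z>116)&(z<135)];print('head top',len(q),np.round(q.mean(0),1),np.round(np.ptp(q,axis=0),1),np.median(q[:,2]))
A=np.c_[q[:,:2],np.ones(len(q))];print('tilt',np.linalg.lstsq(A,q[:,2],rcond=None)[0])
for x0 in (-72,-55,-35):
    q=F[(abs(F[...,0]-x0)<4)&(abs(F[...,1])<20)&(z>84)&(z<97)];print('bar',x0,len(q),q[:,1].min(),q[:,1].max()) if len(q) else 0
q=F[(abs(F[...,0])<50)&(abs(F[...,1])<20)&(z>66)&(z<80)];print('roller',len(q))
s=snap('scene')
im=np.hstack([cv2.resize(c['image'][40:320,140:500,::-1],(500,390)),cv2.resize(s['image'][160:290,270:370,::-1],(300,390),interpolation=2)]);cv2.imwrite('pics/end.png',im)
E
```

```text
[0.52889826 0.04258174 0.21559424]
head top 584 [-9.500e+01  1.000e-01  1.249e+02] [19.1 19.5 10.8] 125.01232705824768
tilt [-1.64517342e-02 -1.77980970e-02  1.23359901e+02]
bar -72 221 -9.421346898541286 9.887158087227936
bar -55 215 -9.490167635847534 9.938576013755801
bar -35 197 -9.106911218834405 9.991990098263802
roller 1351
```

View pics/end.png

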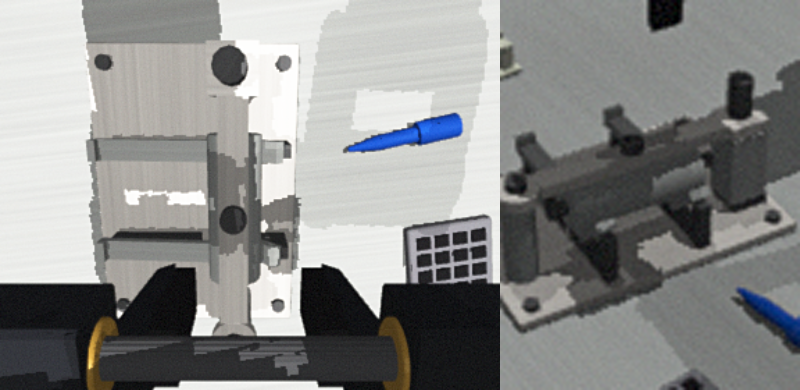

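The pin head at (230,65) in the last view sits on the bar over the post, with its top at 125.0 mm (91 + 34 expected). It is centred within 0.2 mm and tilted by about 0.024. The bar is straight and the roller lies beneath it. I'm handing in.

```bash
python3 -c "
from cell import env
print(env.job_done())"
```

```text
the job is handed in; nothing more can be done
None
```

I completed the job and handed it in at about 36 s of the 72 s allowed; the hand-in reports no verdict.

**What I did**
- **Roller:** I set the thick roller on the ramp, let go, and pushed it up with one finger until it rolled into the vee by itself.
- **Bar:** I drew the hold-down bar over the roller and centred it by closing the jaws on it.
- **Pin:** I pulled the pin out along its lean and stood it upright against the bar hole's wall. I then pushed it down until its head seated (14 N) and released it.

**Last checks**
- **Roller:** Before the bar was shut it lay at y +0.3 mm with its top at 78.3 mm, 0.002 rad out of line. I did not measure it again afterwards, but the last picture shows it in the vee under the bar.
- **Bar:** It is straight, at an angle of about 0, with its sides at -9.4 and +9.9 mm.
- **Pin:** The head's top is at 125.0 mm, as expected when seated. It is within 0.2 mm of the nominal hole centre and tilted about 0.024 rad.

**Not checked**
- **Step 1:** I did not confirm the roller at rest on the ramp with the camera, because the gripper hid it from above and that script failed. I only saw near-zero force on the tool after letting go.
- **Plunger force:** It cannot be measured from here.
- **Thin roller, jar, calculator and pen cup:** I did not measure them again. The arm kept clear of them by plan.

No measurement disagreed with the task's limits.

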